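Slide the flat bar out to the gauge and hold it down

TASK

On the slotted work rest lies an aluminium flat bar with a hole near its tail. Take the collared pin out of the wooden rack, put it down through that hole until its collar sits on the bar, then use the pin to slide the bar outward along the rest until its far end is right under the point of the gauge. The bar is then nose-heavy, so do not let it tip: finish still gripping the pin and holding the bar flat on the rest with it, and leave the other things on the bench where they are.

Things in the scene. Friction and masses are not known exactly. Their poses are not given: they have to be found in the camera images.
- rest: Grey steel work rest fixed to the bench, 260 (its x) x 90 mm on a 300 x 130 mm foot. Origin: centre of underside; x points outward to the gauge, the way the bar slides. Rail tops at 80 mm, outer edge at x = +130 mm. Between the rails a slot, 30 mm wide, 35 mm deep, open above and at both ends: a pin through the bar travels in it. Lips 8 mm high guide the bar, 2 mm play each side.
- bar: Loose aluminium flat bar, 360 (its x, outward) x 60 x 10 mm, 0.5 to 0.76 kg, lying on the rest between the lips. Origin: centre of underside. It starts overhanging the outer edge by 40 to 80 mm; at the gauge by 215 to 250 mm, where it tips unless its tail is held down with 1 to 8 N. Sliding it takes about 4 to 15 N when lightly pressed.
- bar_hole (a point): Centre of the round through hole in the bar, 16 mm diameter, at the bar's top face; 20 mm from the tail end (160 mm behind the bar's centre).
- bar_end (a point): Middle of the top edge of the bar's outer (far) end.
- gauge: Gauge fixed to the bench beyond the rest: 60 x 60 x 18 mm foot, 14 mm post beside the bar's path, and a thin level arm over the path, about 132 mm above the bench, with a pointed scriber hanging from it. Origin: centre of underside, 100 mm sideways (+y) of the point. Axes as the rest's.
- gauge_tip (a point): The scriber's point, the mark: 110 mm above the bench, so 20 mm over the bar's top face, on the rest's centre line. x axis outward as the rest's. The bar's end passes freely beneath it.
- rack: Wooden rack block fixed to the bench, 140 (its x) x 50 x 50 mm high, with two 16 mm sockets, 40 mm either side of its centre along x. One holds the collared pin, the other the punch (either way round). Origin: centre of its underside.
- pin: Loose steel pin, 92 mm tall, 90 g, point down in the rack, its collar on the rack's top. From its lower end (origin; z along it): foot tapering from 6 to 12 mm diameter up to 8 mm, 12 mm shank to 34 mm, collar 36 mm diameter from 34 to 40 mm, round grip 22 mm diameter from 40 to 92 mm. With its collar on the bar it reaches 24 mm below the bar.
- pin_grip (a point): Middle of the pin's round grip, on its axis, 66 mm above its lower end and 26 mm above the collar's top face: the place to grasp it from above.
- pin_tip (a point): Lower end of the pin, on its axis.
- punch: Bystander: plain dark steel punch, 14 mm thick, 107 mm tall with a 17 mm head and no collar, standing in the rack's other socket. Leave it.
- flap_disc: Bystander: round grinding disc, 120 mm across, 20 mm high, lying on the bench.
- wrench: Bystander: wrench, 190 mm, lying on the bench.
- hammer: Bystander: hammer, 280 mm, lying on the bench.
- can: Bystander: grey can, 66 mm across, 110 mm tall.
- offcut: Bystander: small steel plate 80 x 60 x 6 mm with a hole, lying on the bench.

How it is judged:
By the outcome, as a careful person would: the job done as asked, in the order asked, and still so for the second after the job is handed in, while the arm keeps its last pose, push and grip.
It also fails if it takes over 48 s, if anything falls off the work surface, if the arm or the gripper's body presses on something with over 40 N, if the wrist force passes 120 N, or if a joint passes its speed limit or range.

ROBOT

A 6-joint arm with a two-finger parallel gripper is mounted at the origin on the work surface. World frame = base frame: x ahead of the robot, y to its left, z up, the work surface at z = 0. Lengths are in m, angles in rad, forces in N, time in s.
With the tool pointing down it reaches from about 0.275 to 0.875 m from the base axis. Payload 12.5 kg.
Tool frame: the origin (TCP) lies on the centre line of the jaws, within the pads' length; the fingertips stand r.finger_overhang ahead of it and the grasp point (between the pads) lies 3 mm ahead of it (r.finger_overhang is the distance from the TCP to the fingertips, in m); z points along the fingers, y is the direction in which the jaws open and shut (so a half turn about z gives the same grasp; the last joint's range is limited). The gripper opens to 85 mm and grips with 20 to 120 N. Pads are 22 mm wide; open, the fingers measure 114 mm over their backs; the gripper's body (76 mm by 85 mm) begins 54 mm behind the grasp point. The pads swing forward as they close: fully open they stand 13 mm farther back than shut.
Start: joints at [-1.331, 0.351, 1.652, -0, 1.139, -0.085], TCP at [0.176, -0.521, 0.253] pointing down, gripper open.
Joint ranges: [-2.75, 2.75], [-0.79, 2.1], [0.01, 2.65], [-1.57, 4.71], [0.07, 3.14], [-2.87, 2.87]. Speed limits (rad/s): [2.22, 2.22, 2.79, 3.14, 3.14, 3.14].

INTERFACE

Orientations are given as a unit quaternion [x, y, z, w].
In Python, from cell import r, optics gives the robot as it stands. The module is installed in compiled form; this text tells all that it offers. Calls block until the motion is done:
- r.move_to(position, orientation): joint-space move of the TCP to a pose.
- r.move_linear(position, rot=None, vel=0.15): straight line of the TCP; rot=None keeps the orientation; vel is the mean speed in m/s.
- r.set_joints(angles): joint-space move.
- r.set_gripper(opening, squeeze=None): opening from 0.0 (shut) to 1.0 (fully open); squeeze is the grip in N (None keeps the last); returns when the fingers have stopped.
- r.sleep(seconds).
- r.inverse_kinematics(position, orientation): joint angles nearest the present ones, or None.
- optics.get_image(name): name is "side" or "top" or "wrist"; returns a dict with "pixels" (400x640x3 uint8, red, green, blue), "depth" (400x640 float32, m along the optical axis (not along the pixel's ray), 0 where there is no reading), "fx", "fy", "cx", "cy" (pixels), "camera_from_world" (4x4, takes a point from world to camera coordinates); the wrist camera has in their place "mount" (4x4, takes a point from camera to tool coordinates, whose origin is the TCP and whose axes are the flange's). Camera axes: x right, y down, z forward; pixel columns grow to the right and rows downward; lengths in m; the calibration is good to about 2 mm. A picture is of the moment at which its call begins: read the wrist's pose just before it.
A pose or a line that the arm cannot do raises r.PlanningError and nothing moves.
- r.hand_in(): hands the job in, once; it reports no verdict.
Readings, each from a call of its own:
- r.current_t(): time.
- r.current_q(): joint angles.
- r.current_qvel(): joint speeds.
- r.current_effort(): joint torques, N m.
- r.current_tool_pos(): TCP position.
- r.current_ee_rot(): TCP orientation.
- r.current_contact_force(): force on the tool from outside, world axes, zero at the start.
- r.current_torque(): the same for the moment, N m.
- r.current_opening(): opening from 0.0 (shut) to 1.0 (fully open).
Only numpy, scipy, OpenCV 4.12 (cv2) and the standard library are available. Lean on these libraries where they do the work, as an engineer would, in place of code of your own. Each camera call takes 0.05 s, during which the arm holds its last target. There are 200 camera calls.

## Working session

There is one attempt and no reset: what is moved stays moved. The work goes in short steps, each a Python script; the robot and the scene stay as the last script left them, time stands still between calls to the robot, and variables do not carry over. Pictures are saved under pics/ and viewed, about 8 in all and at most 12, crops included, and the job is handed in when it is done.

```bash
ls; mkdir -p pics; cat > h.py <<'E'
import numpy as np, cv2
from cell import r, optics
from scipy.spatial.transform import Rotation as R
def grab(n):
    T=np.eye(4); T[:3,:3]=R.from_quat(r.current_ee_rot()).as_matrix(); T[:3,3]=r.current_tool_pos()
    im=optics.get_image(n)
    im["wc"]=T@im["mount"] if n=="wrist" else np.linalg.inv(im["camera_from_world"])
    return im
def ray(im,u,v,z):
    d=im["wc"][:3,:3]@np.array([(u-im["cx"])/im["fx"],(v-im["cy"])/im["fy"],1.]); o=im["wc"][:3,3]
    return o+d*(z-o[2])/d[2]
def cloud(im):
    v,u=np.mgrid[:400,:640]; d=im["depth"]
    p=np.stack([(u-im["cx"])/im["fx"]*d,(v-im["cy"])/im["fy"]*d,d],-1)
    w=p@im["wc"][:3,:3].T+im["wc"][:3,3]; w[d==0]=np.nan; return w
def proj(im,p):
    c=np.linalg.inv(im["wc"])@np.append(p,1); return im["fx"]*c[0]/c[2]+im["cx"],im["fy"]*c[1]/c[2]+im["cy"]
def save(im,f): cv2.imwrite("pics/"+f,im["pixels"][:,:,::-1])
E
python3 - <<'E'
from h import *
for n in("top","side"):
    im=grab(n); save(im,n+"0.png"); np.savez(n+"0.npz",**im); print(n,im["wc"].round(3),im["fx"],im["cx"],im["cy"])
print(r.finger_overhang,r.current_t(),r.current_ee_rot())
E
```

```text
pics
top [[ 0.019 -0.995  0.103  0.447]
 [-0.999 -0.022 -0.024  0.008]
 [ 0.027 -0.102 -0.994  1.261]
 [ 0.     0.     0.     1.   ]] 423.08115787499673 331.1124595470173 201.66503595039504
side [[-0.824 -0.4    0.402  0.196]
 [-0.567  0.576 -0.589  0.562]
 [ 0.004 -0.713 -0.701  0.743]
 [ 0.     0.     0.     1.   ]] 375.1580250441575 321.7066889230156 196.3547278723553
0.022 0.1 [ 9.86841966e-01  1.61687004e-01 -3.59336469e-05 -4.96399110e-04]
```

View pics/top0.png

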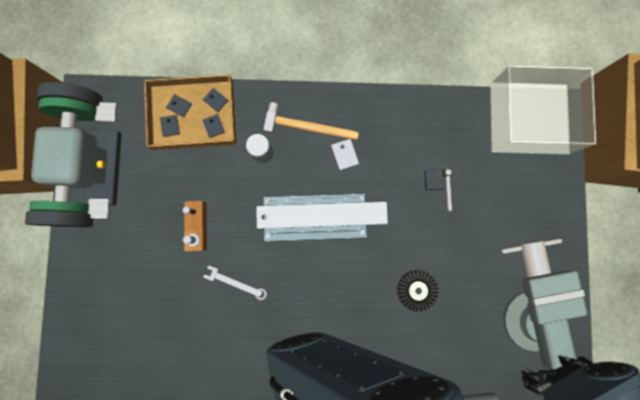

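View pics/side0.png

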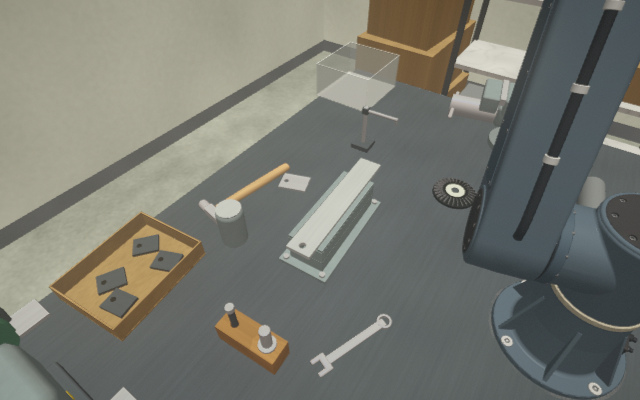

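The top view shows the bar from column 257 to 387 with its hole at about (264,217). The rack is at (194,226), with the collared pin at (191,240) and the punch at (189,210). The gauge foot is at (435,180) and its arm runs to about (449,208). The side view agrees: the collared pin is the one nearer the robot.

```bash
python3 - <<'E'
from h import *
im=dict(np.load("top0.npz"))
for n,u,v,z in[("hole",264,217,.09),("tail",257,217,.09),("end",387,213,.09),("pin",192,239,.1),("punch",189,210,.1),("gfoot",435,180,.018),("tip",449,208,.13)]: print(n,ray(im,u,v,z).round(4))
w=cloud(im); 
m=(abs(w[...,2]-.09)<.006); m[:,:250]=0;m[:,395:]=0;m[:195]=0;m[235:]=0
p=w[m]; print(len(p)); print(cv2.minAreaRect((p[:,:2]*1000).astype(np.float32)))
wr=optics.get_image("wrist"); print(wr["mount"].round(3),wr["fx"],wr["cx"],wr["cy"])
s=dict(np.load("side0.npz"));ws=cloud(s); print(ws[118,396],ws[115,385],ws[330,265])
for q in[(.45,-.2,.3),(.45,.15,.3),(.4,.3,.3)]: print(r.inverse_kinematics(q,R.from_euler('xyz',[np.pi,0,0]).as_quat()))
E
```

```text
hole [0.5209 0.1635 0.09  ]
tail [0.5205 0.1827 0.09  ]
end [ 0.5393 -0.1774  0.09  ]
pin [0.4564 0.3545 0.1   ]
punch [0.5351 0.3668 0.1   ]
gfoot [ 0.647  -0.3323  0.018 ]
tip [ 0.5533 -0.3393  0.13  ]
3643
((531.2880249023438, 3.3527984619140625), (90.08377075195312, 360.25311279296875), 3.225642442703247)
[[ 0.    -0.962 -0.274  0.071]
 [ 1.     0.    -0.     0.   ]
 [ 0.    -0.274  0.962 -0.119]
 [ 0.     0.     0.     1.   ]] 337.3184436161165 316.98155563046504 202.25152873587126
[ 0.54973902 -0.33878749  0.13782953] [ 0.58443847 -0.33648189  0.13663243] [0.45171543 0.36433127 0.10758645]
[-5.12792416e-01  1.97246887e-01  1.73692732e+00 -4.44089210e-16
  1.20741845e+00  1.05800391e+00]
[ 2.23562252e-01  1.62448102e-01  1.77942461e+00 -4.44089210e-16
  1.19971994e+00  1.79435858e+00]
[ 5.50366525e-01  2.11692288e-01  1.71886433e+00 -4.44089210e-16
  1.21103603e+00  2.12116285e+00]
```

```bash
cat >> h.py <<'E'
YAW=np.arctan2(.3601,-.0188)-np.pi/2   # tail direction (tool +y = tail-ward), approx
def Q(yaw): # tool down; yaw 0: tool x=-wx, y=+wy
    return (R.from_euler('z',yaw)*R.from_euler('y',np.pi)).as_quat()
E
python3 - <<'E'
from h import *
print(YAW,r.current_t())
for n,p in[("A",(.50,-.26,.25)),("B",(.44,.26,.27))]:
    r.move_to(p,Q(YAW)); r.sleep(.15); im=grab("wrist"); save(im,n+".png"); np.savez(n+".npz",**im); print(r.current_t(),r.current_tool_pos())
a,b=[cv2.imread(f"pics/{n}.png") for n in"AB"]
print(r.current_q())
E
```

```text
0.05216036424372228 0.15
2.175 [ 0.49981663 -0.26038957  0.25002138]
4.275 [0.44031084 0.25953937 0.26994081]
[ 4.41532766e-01  2.62213427e-01  1.73073043e+00 -3.24775053e-05
  1.14871438e+00 -1.18052189e+00]
```

View pics/A.png

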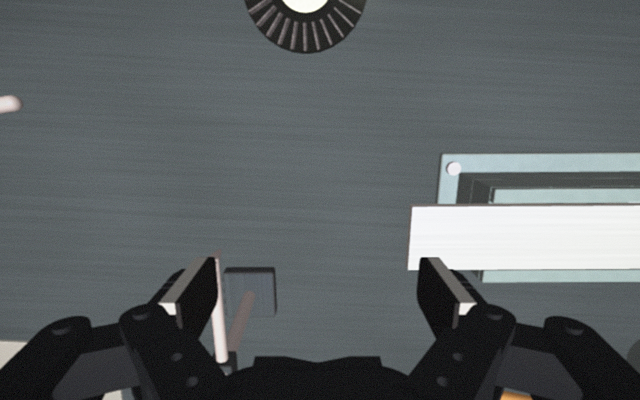

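View pics/B.png

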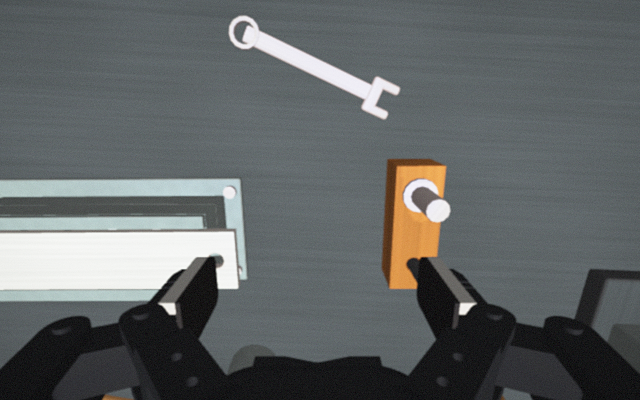

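View A shows the bar's far end at about (409,205–270), the gauge foot at about (250,292), and the arm's near end by a finger at about (214,255). View B shows the pin's collar at about (423,196), its head at (437,210), and the hole at about (217,262). Fingers partly hide the gauge tip and the hole, so I'll take both looks again from farther out.

```bash
python3 - <<'E'
from h import *
for n,p in[("C",(.60,-.27,.26)),("D",(.51,.26,.26))]:
    r.move_to(p,Q(YAW)); r.sleep(.15); im=grab("wrist"); save(im,n+".png"); np.savez(n+".npz",**im); print(r.current_t())
c,d=[cv2.imread(f"pics/{n}.png") for n in"CD"]
def up(i,x,y,w,h,k): return cv2.resize(i[y:y+h,x:x+w],None,fx=k,fy=k,interpolation=cv2.INTER_CUBIC)
I=dict(np.load("C.npz")); J=dict(np.load("D.npz"))
print([np.round(proj(I,p)) for p in((.553,-.339,.11),(.539,-.177,.09),(.647,-.332,.018))],[np.round(proj(J,p)) for p in((.521,.163,.09),(.456,.355,.056))])
E
```

```text
6.4667
8.6083
[array([231., 129.]), array([431., 121.]), array([259., 210.])] [array([207., 193.]), array([422., 127.])]
```

View pics/C.png

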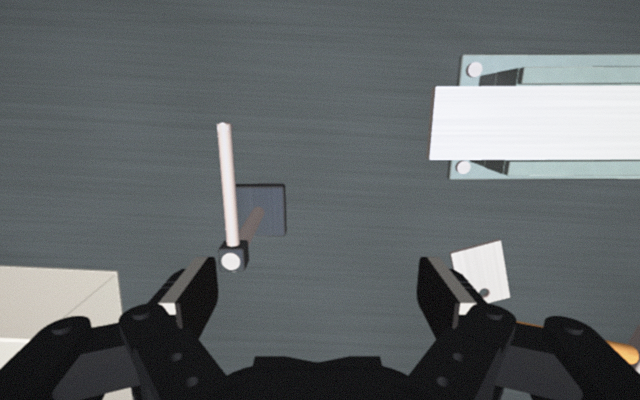

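View pics/D.png

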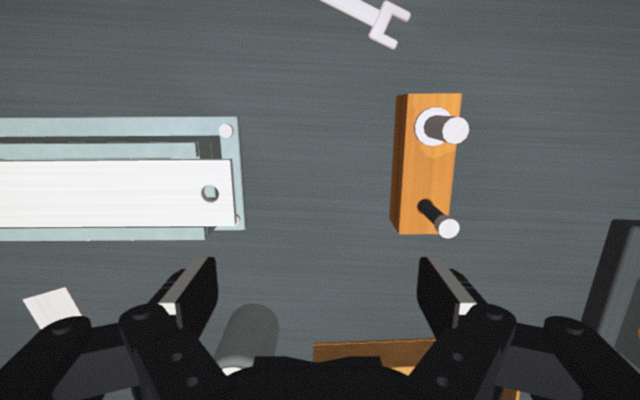

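View C shows the gauge arm from (223,125) to (232,260), with the scriber hidden underneath it. The foot is at about (261,210) and the bar end at column ~432. View D shows the hole clear at (210,193), the collar at (432,127) and the pin head at (455,130).

```bash
python3 - <<'E'
from h import *
C=dict(np.load("C.npz"));D=dict(np.load("D.npz"))
g=lambda I:I["pixels"].astype(int)
# bar mask
def blob(mask,pt):
    n,l,s,c=cv2.connectedComponentsWithStats(mask.astype(np.uint8)); k=l[pt[1],pt[0]]; return l==k,c[k],s[k]
pd=g(D); m,_,s=blob(pd.min(2)>205,(100,195)); print("barD",s)
cs,_=cv2.findContours(m.astype(np.uint8),cv2.RETR_CCOMP,cv2.CHAIN_APPROX_NONE)
for c in cs:
    if 60<cv2.contourArea(c)<800 and len(c)>=5:
        e=cv2.fitEllipse(c); print("ell",e,ray(D,*e[0],.09).round(4))
def edges(I,m,cols):
    t=[];b=[]
    for u in cols:
        v=np.where(m[:,u])[0]; t.append(ray(I,u,v.min()-.5,.09)[:2]); b.append(ray(I,u,v.max()+.5,.09)[:2])
    return np.array(t),np.array(b)
def fitl(p):
    vx,vy,x,y=cv2.fitLine(p.astype(np.float32),2,0,1e-5,1e-5).ravel(); s=-np.sign(vy); return np.array([vx,vy])*s,np.array([x,y])
t,b=edges(D,m,range(5,195)); print("D edges",fitl(t),fitl(b))
r_=[ (np.where(m[v])[0].max()+.5,v) for v in range(168,222) if v not in range(180,206)]
print("tail",np.mean([ray(D,u,v,.09) for u,v in r_],0))
pc=g(C); mc,_,s=blob(pc.min(2)>205,(550,125)); print("barC",s)
t,b=edges(C,mc,range(445,635)); print("C edges",fitl(t),fitl(b))
ends=np.array([ray(C,np.where(mc[v])[0].min()-.5,v,.09) for v in range(92,155)]); print("end",ends.mean(0),ends[0],ends[-1])
d=np.array([.0546,-.9985])
d=(fitl(t)[0]+fitl(b)[0]);d/=np.linalg.norm(d);print("d",d, "end along",ends.mean(0)[:2]@d)
w=cloud(C)
for v in range(130,240,12):
    row=np.where((w[v,:,2]>.1)&(np.arange(640)<300))[0]
    if len(row): a=w[v,row]; px=ray(C,row.mean(),v,.135); print(v,row.min(),row.max(),a.mean(0).round(4),"al",(a[:,:2]@d).mean().round(4),"ray",px[:2]@d)
hs=(pc.sum(2)<150)&0
f=(abs(w[...,2]-.018)<.006); f[:170]=0;f[250:]=0;f[:,:220]=0;f[:,300:]=0
p=w[f]; print("foot",len(p),cv2.minAreaRect((p[:,:2]*1000).astype(np.float32)),np.mean(p[:,2]))
print("foot corners along",[float(ray(C,u,v,.018)[:2]@d) for u,v in((285,184),(286,235))])
wd=cloud(D)
mm=(abs(wd[...,2]-.108)<.003);mm[:100]=0;mm[150:]=0;mm[:,:380]=0;p=wd[mm];print("pinhead",len(p),cv2.minEnclosingCircle((p[:,:2]*1000).astype(np.float32)))
h=(pd.min(2)>190)&(np.arange(640)[None]>380);l,c,s=blob(h,(457,130));print(c,s,ray(D,*c,.108))
print("bar z",np.nanmedian(wd[170:215,50:190,2]),"rack z",np.nanmedian(wd[165:190,410:440,2]))
# side view: crop of scriber
s=cv2.imread("pics/side0.png"); cv2.imwrite("pics/crop.png",cv2.resize(s[90:170,330:430],None,fx=7,fy=7,interpolation=cv2.INTER_CUBIC))
E
```

```text
barD [    0   160   239    67 14931]
ell ((209.5421905517578, 193.7209930419922), (17.957815170288086, 19.96650505065918), 118.77645111083984) [0.5214 0.1649 0.09  ]
D edges (array([ 0.0592379 , -0.99824387], dtype=float32), array([0.4968671 , 0.07125951], dtype=float32)) (array([ 0.05958883, -0.998223  ], dtype=float32), array([0.5569502 , 0.06380142], dtype=float32))
tail [0.52312981 0.1852151  0.09      ]
barC [  430    86   210    74 15221]
C edges (array([ 0.05639083, -0.9984088 ], dtype=float32), array([ 0.5062403 , -0.09291995], dtype=float32)) (array([ 0.06019892, -0.9981864 ], dtype=float32), array([ 0.56546015, -0.07888236], dtype=float32))
end [ 0.54053973 -0.17568098  0.09      ] [ 0.51570945 -0.17739767  0.09      ] [ 0.56619645 -0.17413436  0.09      ]
d [ 0.05829498 -0.9982994 ] end along 0.2068929694190898
130 217 231 [ 0.5518 -0.3379  0.1342] al 0.3695 ray 0.3693343487145952
142 218 231 [ 0.5602 -0.3376  0.1348] al 0.3697 ray 0.36965347379523655
154 219 232 [ 0.5689 -0.3372  0.1345] al 0.3697 ray 0.36961664229256636
166 220 233 [ 0.5776 -0.3366  0.1346] al 0.3697 ray
[... 153 characters left out ...]
138895882
202 223 235 [ 0.6049 -0.3351  0.135 ] al 0.3698 ray 0.36983873409596707
214 224 236 [ 0.6144 -0.3346  0.1348] al 0.3698 ray 0.36980191392111716
226 225 237 [ 0.6241 -0.334   0.1349] al 0.3698 ray 0.36976433033911615
238 226 248 [ 0.6387 -0.332   0.123 ] al 0.3686 ray 0.3658385113711752
foot 2022 ((649.921630859375, -330.3939208984375), (59.87578201293945, 53.71102523803711), 3.601731061935425) 0.01677367668446644
foot corners along [0.33865625078621825, 0.3393475230697017]
pinhead 573 ((454.96014404296875, 365.94647216796875), 10.939409255981445)
[455.29236499 130.13035382] [443 117  26  27 537] [0.4545627  0.36597532 0.108     ]
bar z 0.08888683507508571 rack z 0.04893441304419746
```

View pics/crop.png

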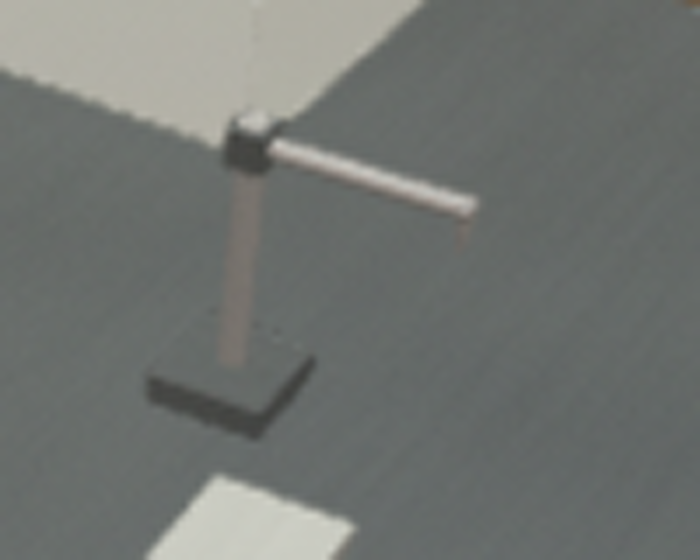

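The side crop shows the scriber hanging near the arm's free end, on the arm's line. Arm and foot agree on the mark at 0.3695 along the rest. Bar end estimates run 0.206–0.207, so the slide is about 163 mm. Next I'll grasp the pin.

```bash
sed -i 's/^YAW=.*/YAW=.0588\nd=np.array([.0588,-.9983])/' h.py; python3 - <<'E'
from h import *
P=np.array([.4548,.366]); q=Q(YAW)
r.move_to([*P,.15],q); r.move_linear([*P,.085],vel=.1)
print(r.current_contact_force()); r.set_gripper(0.0,squeeze=80); print(r.current_t(),r.current_opening(),r.current_contact_force())
r.move_linear([*P,.19],vel=.1); print(r.current_opening(),r.current_contact_force(),r.current_t(),r.current_tool_pos())
r.move_linear([.5214,.1649,.18],vel=.15); r.sleep(.2)
print(r.current_tool_pos(),r.current_contact_force(),r.current_t())
im=grab("wrist");save(im,"E.png"); s=grab("side"); save(s,"Es.png")
u,v=map(int,proj(s,(.5214,.1649,.10))); print(u,v)
a=cv2.resize(s["pixels"][v-80:v+40,u-75:u+75,::-1],None,fx=3,fy=3); b=im["pixels"][170:,120:520,::-1]
H=max(a.shape[0],b.shape[0]); pad=lambda x:cv2.copyMakeBorder(x,0,H-x.shape[0],0,0,0)
c=np.hstack([pad(a),pad(b)]);c=c[:, :800] if c.shape[1]<=800 else cv2.resize(c,None,fx=800/c.shape[1],fy=800/c.shape[1]); cv2.imwrite("pics/Ec.png",c)
E
```

```text
[ 0.32443061  0.20063126 -0.16150066]
10.7167 0.24096348409691654 [-1.06366121  0.28602701  4.97637005]
0.2324186181743678 [-0.40050118  0.4838046  -1.19833065] 11.9167 [0.45454292 0.36579782 0.18929309]
[0.52127676 0.16529691 0.17998956] [ 0.11350759 -0.46385109 -1.73118279] 13.6833
301 242
```

View pics/Ec.png

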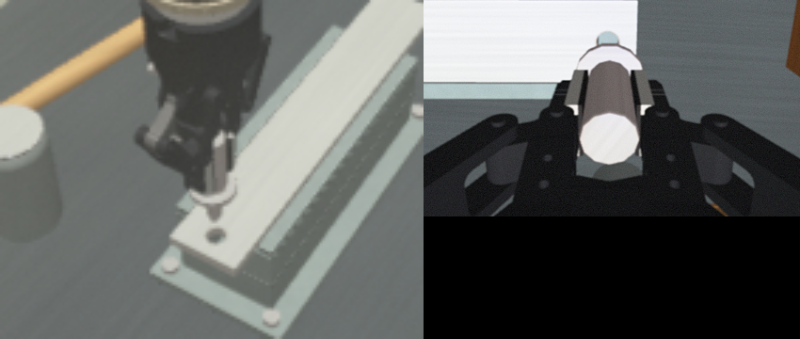

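The pin is held upright, with its foot directly over the hole. I'll lower it in small steps while watching the force.

```bash
python3 - <<'E'
from h import *
x,y=.5214,.1649
r.move_linear([x,y,.165],vel=.08); r.sleep(.1); f0=r.current_contact_force(); print("f0",f0)
z=.165
while z>.117:
    z-=.003 if z>.130 else .0007
    r.move_linear([x,y,z],vel=.06); f=r.current_contact_force()-f0
    if z<.131 or abs(f).max()>3: print(round(z,4),r.current_tool_pos().round(4),f.round(1))
    if f[2]>8 or abs(f).max()>20: break
print(r.current_t(),r.current_opening())
E
```

```text
f0 [-0.0113381   0.40196956 -0.82880123]
0.129 [0.5213 0.1649 0.1288] [-0.5 -0.   1.1]
0.1283 [0.5214 0.1649 0.1283] [0.1 0.2 0.9]
0.1276 [0.5214 0.1649 0.1276] [-0.   0.2  0.2]
0.1269 [0.5214 0.1649 0.1268] [-0.2 -0.7  0.1]
0.1262 [0.5214 0.1649 0.1261] [-0.9 -0.4  0. ]
0.1255 [0.5214 0.1649 0.1255] [-0.3 -0.1 -0. ]
0.1248 [0.5215 0.1649 0.1254] [-3.  -1.7  6.8]
0.1241 [0.5215 0.165  0.1253] [-6.6 -2.6 15.1]
18.9667 0.23339459760844386
```

The collar seated at TCP z = 0.1253, as expected. Now I'll slide the bar with a light press, stopping about 10 mm short to measure.

```bash
cat >> h.py <<'E'
F0=np.array([0,.4,-.83])
def slide(p0,s0,s1,z,step=.016,vel=.05):
    for s in np.linspace(s0,s1,int(np.ceil(abs(s1-s0)/step))+1)[1:]:
        r.move_linear([*(p0+d*s),z],vel=vel); f=r.current_contact_force()-F0
        print(round(s,4),r.current_tool_pos().round(4),f.round(1),round(float(f[:2]@d),1))
        z+=np.clip((f[2]-12)*.00006,-.0004,.0004)
        if np.linalg.norm(f[:2])>35: print("stop");break
    return z
E
python3 - <<'E'
from h import *
p0=np.array([.5214,.1649])
z=slide(p0,0,.153,.1243)
r.sleep(.2); im=grab("top"); np.savez("F.npz",**im); s=grab("side"); save(s,"Fs.png"); np.savez("Fs.npz",**s); print(z,r.current_t(),r.current_opening())
a=cv2.resize(im["pixels"][150:260,230:470,::-1],None,fx=3,fy=3,interpolation=cv2.INTER_CUBIC); b=s["pixels"][80:220,250:440,::-1]
b=cv2.resize(b,(a.shape[1]//2,int(140*a.shape[1]/2/190)),interpolation=cv2.INTER_CUBIC); b=cv2.copyMakeBorder(b,0,0,0,a.shape[1]-b.shape[1],0)
cv2.imwrite("pics/Fc.png",np.vstack([a,b])); print(np.vstack([a,b]).shape)
E
```

```text
0.0153 [0.5232 0.15   0.1254] [-1.1  2.6  8.5] -2.6
0.0306 [0.5243 0.135  0.1253] [-0.4  3.1 10.4] -3.1
0.0459 [0.5252 0.1197 0.1253] [-0.1  3.7 11.5] -3.7
0.0612 [0.5262 0.1044 0.1253] [-0.6  3.5 11.8] -3.5
0.0765 [0.5271 0.0891 0.1254] [-0.1  3.3 11.9] -3.3
0.0918 [0.528  0.0738 0.1253] [-0.7  4.9 12.2] -5.0
0.1071 [0.5288 0.0585 0.1253] [-0.2  4.3 11.7] -4.3
0.1224 [0.5297 0.0433 0.1253] [ 0.4  4.8 12.5] -4.8
0.1377 [0.5306 0.028  0.1253] [-0.8  4.4 12.3] -4.5
0.153 [0.5315 0.0127 0.1254] [ 0.7  5.  11.8] -4.9
0.12397483773644145 23.85 0.24021778694903997
(595, 720, 3)
```

View pics/Fc.png

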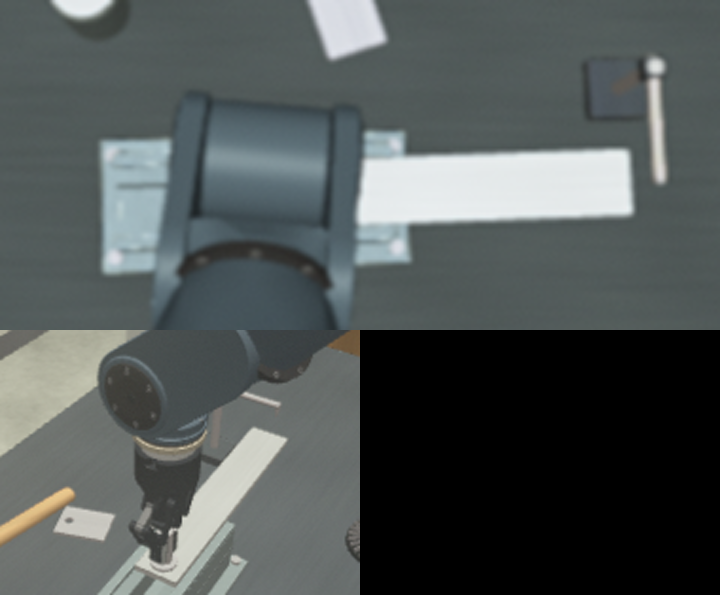

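The bar has travelled flat, with its end at about column 441 of the top image, short of the arm at about column 450. I'll measure the remaining gap sub-pixel in the top view, using the initial top picture to cancel bias.

```bash
cat >> h.py <<'E'
def end_along(I,u0):  # half-level crossing of bar's far end in top image
    out=[]; g=I["pixels"].astype(float).min(2)
    for v in range(205,219):
        row=g[v]; hi=np.median(row[u0-20:u0-8]); lo=np.median(row[u0+4:u0+7]); t=(hi+lo)/2
        for u in range(u0-7,u0+5):
            if row[u]>=t>row[u+1]: out.append(ray(I,u+(row[u]-t)/(row[u]-row[u+1]),v,.09)[:2]@d); break
    return np.median(out),len(out)
def arm_along(I):
    g=I["pixels"].astype(float).sum(2); out=[]
    for v in range(182,206):
        s=g[v,443:457]; s=np.clip(s-np.median(g[v,458:466])-40,0,None)
        if s.sum()>0: out.append(ray(I,(s*np.arange(443,457)).sum()/s.sum(),v,.133)[:2]@d)
    return np.median(out),np.std(out)
E
python3 - <<'E'
from h import *
T=dict(np.load("top0.npz"));F=dict(np.load("F.npz"))
print(end_along(T,387),end_along(F,441),arm_along(T),arm_along(F))
E
```

```text
(np.float64(0.20821549318342103), 14) (np.float64(0.3576971869726565), 14) (np.float64(0.3718108019667943), np.float64(0.00013878421329823552)) (np.float64(0.37180489880522805), np.float64(0.00013725482426574104))
```

```bash
python3 - <<'E'
from h import *
z=slide(np.array([.5214,.1649]),.153,.1669,.12397,step=.007,vel=.03)
r.sleep(.3); I=grab("top"); np.savez("G.npz",**I); print(end_along(I,446),arm_along(I),z,r.current_t())
w=cloud(I); m=(I["pixels"].min(2)>190); b=w[205:218,355:440]; print("bar z near/far",np.nanmedian(b[:,:15,2]),np.nanmedian(b[:,-15:,2]))
s=grab("side"); print((r.current_contact_force()-F0).round(1))
cv2.imwrite("pics/Gc.png",np.vstack([cv2.resize(I["pixels"][60:310,130:470,::-1],(680,500)),cv2.resize(s["pixels"][80:130,330:466,::-1],(680,250))])[:600]) if 0 else None
a=cv2.resize(s["pixels"][90:190,320:440,::-1],(480,400),interpolation=cv2.INTER_CUBIC)
b=cv2.resize(I["pixels"][70:320,130:470,::-1],(320,235)); cv2.imwrite("pics/Gc.png",np.hstack([a,cv2.copyMakeBorder(b,0,165,0,0,0)]))
E
```

```text
0.1599 [0.5319 0.0061 0.1253] [-1.   7.4 12.8] -7.5
0.1669 [ 0.5322 -0.0008  0.1253] [-0.9  7.1 12.9] -7.1
(np.float64(0.3707334963161961), 14) (np.float64(0.371801369270208), np.float64(0.0023375380319485533)) 0.12407074664364831 24.9667
bar z near/far 0.09197368875444178 0.09177195374780123
[-0.4  7.5 13.1]
```

View pics/Gc.png

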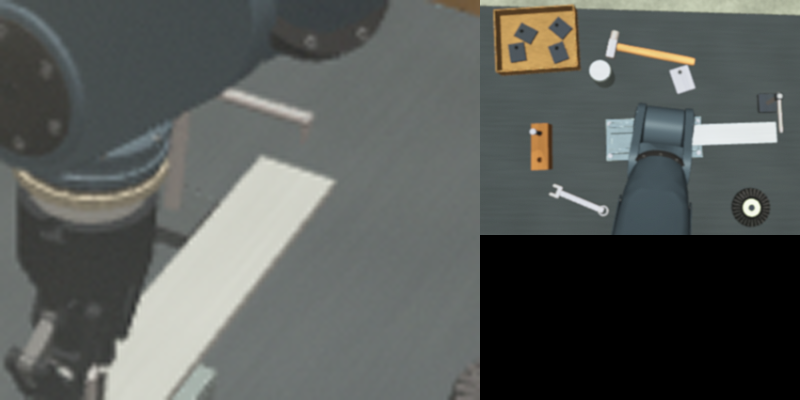

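```bash
python3 - <<'E'
from h import *
z=slide(np.array([.5214,.1649]),.1669,.1676,.12407,vel=.02)
r.sleep(.3); I=grab("top"); print(end_along(I,446),r.current_t(),r.current_opening(),(r.current_contact_force()-F0).round(1))
s=grab("side"); print("side tip/end",ray(s,396.3,124.2,.11)[:2]@d,ray(s,394.6,132.4,.09)[:2]@d+.0007)
E
```

```text
0.1676 [ 0.5322 -0.0013  0.1254] [-0.3  9.2 12.4] -9.2
(np.float64(0.37128482727557777), 14) 25.6167 0.23863892370449852 [-0.7 11.  12.9]
side tip/end 0.3820804328664657 0.3689208879609058
```

The top view now reads 163.1 mm travelled against a 163.2 mm target. My eyeballed side-view tip disagrees, and it's a sub-pixel feature, so I'll check where the tip should project against the actual scriber pixels.

```bash
python3 - <<'E'
from h import *
s=dict(np.load("side0.npz")); n=np.array([.9983,.0588])
lat=.5405*n[0]-.1757*n[1]  # centre line lateral from bar end in C
for al in(.3696,.382):
    p=d*al+n*lat; print(al,p,"tip px",proj(s,[*p,.11]),"arm px",proj(s,[*p,.133]))
g=s["pixels"].astype(int); print((g[114:134,390:402,0]-g[114:134,390:402,2]))
print(g[114:134,390:402].sum(2))
E
```

```text
0.3696 [ 0.55008275 -0.33785178] tip px (np.float64(394.4198059708096), np.float64(126.14413607290426)) arm px (np.float64(395.5155339275783), np.float64(119.5230408641631))
0.382 [ 0.55081187 -0.3502307 ] tip px (np.float64(396.0702527132746), np.float64(124.13876057846709)) arm px (np.float64(397.1825149917522), np.float64(117.53378771539462))
[[-2 -2 -2 -3 -1 -2 -2 -2 -1 -2 -2 -1]
 [ 1  0 -2 -1 -1 -3 -2 -2 -1 -2 -1 -2]
 [ 9  6  2  1  1 -1 -2  0 -3 -1 -2 -3]
 [ 7  5  5  8  5  4  1  1 -1 -2 -1 -2]
 [13 16 12  8  5  7  8  8  2 -2 -2 -2]
 [ 9 10 12 14 15 12  6  8  4 -1 -2 -1]
 [-1  0  5  6  9 11 12 11  1 -1 -1 -3]
 [-3 -3 -2 -2  0  8 10  8  0 -1 -2 -2]
 [-2 -3 -2 -3  0  7 11  5 -2 -1 -3 -1]
 [-2 -2 -2 -2 -1  8  9  1 -1 -2 -3 -2]
 [-2 -2 -3 -3 -3  7  6  0 -2 -1 -1 -2]
 [-2 -2 -4 -2 -2  7  2 -1 -3 -1 -2 -2]
 [-3 -3 -2 -2 -2  1 -3 -3 -2 -1 -2 -1]
 [-4 -3 -3 -3 -3 -3 -3 -2 -2 -2 -4 -3]
 [-3 -3 -4 -4 -3 -4 -3 -2 -3 -2 -2 -2]
 [-3 -2 -4 -4 -3 -2 -3 -3 -3 -3 -3 -2]
 [-2 -2 -2 -2 -3 -2 -4 -4 -5 -3 -2 -2]
 [-2 -2 -2 -3 -2 -2 -2 -2 -4 -3 -3 -3]
 [-3 -2 -3 -3 -3 -3 -2 -3 -3 -3 -3 -3]
 [-2 -2 -3 
[... 349 characters left out ...]
304 332 383 434 361 314 307 310 311]
 [312 313 312 313 312 298 306 323 312 307 306 310]
 [310 307 306 313 312 317 332 319 309 308 311 313]
 [311 311 312 309 316 312 326 316 314 310 314 306]
 [312 309 313 314 313 308 319 315 314 314 308 312]
 [310 312 313 312 312 314 311 311 312 312 309 310]
 [310 311 309 312 315 313 311 317 310 311 307 311]
 [315 313 313 313 317 317 315 312 310 310 313 308]
 [308 314 313 319 317 315 314 307 311 309 309 312]
 [312 313 316 319 311 316 311 311 311 309 314 312]
 [312 317 314 319 313 312 310 318 314 311 310 313]
 [315 319 313 314 312 314 313 312 309 309 311 313]
 [318 313 314 308 310 314 312 309 308 314 312 314]
 [313 310 316 314 315 313 309 306 310 311 313 314]]
```

The scriber's point actually ends at pixel (395.2, 126.0). My mark predicts (394.4, 126.1), so the eyeballed reading was wrong and the mark is confirmed. Handing in now.

```bash
python3 -c "
from h import *
print(r.current_t(),(r.current_contact_force()-F0).round(1),r.current_opening()); r.hand_in()"
```

```text
25.6667 [-0.9  9.8 12.6] 0.24348553679720117
the job is handed in; nothing more can be done
```

The job is handed in at 25.7 s of robot time. The collared pin is in the bar's hole with its collar on the bar. I slid the bar about 163 mm outward, and the gripper is still holding it flat with about 12.6 N of downward press.

**Seating:** the collar touched the bar at a tool height of 125.3 mm (125 mm expected), with no sign of snagging on the way down.

**Flatness:** in the depth image taken just before the last 0.7 mm push, the bar read the same height near the rest and at its far end, to within 0.2 mm.

**Bar end under the gauge:** the top camera shows 163.1 mm of travel. The starting gap measured 162.8 mm in the wrist view and 163.6 mm in the top view. That puts the end within about 0.5 mm of the mark, limited by the roughly 2 mm camera calibration.

**A check that disagreed:** my first reading of the scriber point in the side view was 12 mm off. The scriber's actual pixels end at (395.2, 126.0), and the mark I used projects to (394.4, 126.1), so that reading was my error.

The bystanders looked untouched in the last top view, apart from whatever the arm hid. I did not take another picture after hand-in.

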